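# Find the rocking pot lid and press it home

## Task

One of the four identical lids on the instrument pots is not home. Press down on the lids near a side, one after another, until you find the one that rocks, then push that lid home with a firm press on its knob so that it lies flat on its pot. Only press with the fingertips: do not lift any lid, and leave the beaker, the jar and the bur block where they are.

Things in the scene. Friction and masses are not known exactly. Their poses are not given: they have to be found in the camera images.
- lid_1: loose white plastic lid, 94 mm square, on pot_1; four look alike. Origin: centre of its plate's underside, which meets the pot's rim when home; z up, x, y parallel to its sides. Plate 4 mm thick; knob in the middle 26 mm in diameter, its flat top 14 mm above the origin; skirt 3 mm thick hangs 9 mm down round the pot with 2.5 mm of play. 90 to 170 g.
- lid_2: loose white plastic lid, 94 mm square, on pot_2; four look alike. Shape and axes as lid_1. A lid that is not home rocks: about 1 N near the middle of a side (33 mm from the centre, clear of the knob) tips it some 0.16 rad until that side meets the rim (the pressed place sinks 4 mm), hardly moving the catch; let go, it tips back level. A lid that is home does not move when pressed anywhere.
- lid_3: loose white plastic lid, 94 mm square, on pot_3; four look alike. Shape and axes as lid_1. Under the middle of each lid is a hidden push-fit catch, 20 mm across. Exactly one of the four, any of them, is not home: that lid starts level but 5 mm off its rim.
- lid_4: loose white plastic lid, 94 mm square, on pot_4; four look alike. Shape and axes as lid_1. To seat a rocking lid, press straight down on its knob: the catch gives way at about 11 N and the lid goes down 5 mm until it lies flat on the rim and stays; up to 25 N does no harm.
- pot_1: square dark steel pot under lid_1, fixed to the tray, 83 mm square outside, wall 4 mm. Origin: centre of its underside, 6 mm above the work surface; z up, x, y parallel to its sides. The pots differ in height (46 to 55 mm), so a lid's height does not tell whether it is home.
- pot_2: square dark steel pot under lid_2, fixed to the tray, 83 mm square outside, wall 4 mm. Origin and axes as pot_1; its height also lies between 46 and 55 mm.
- pot_3: square dark steel pot under lid_3, fixed to the tray, 83 mm square outside, wall 4 mm. Origin and axes as pot_1; its height also lies between 46 and 55 mm.
- pot_4: square dark steel pot under lid_4, fixed to the tray, 83 mm square outside, wall 4 mm. Origin and axes as pot_1; its height also lies between 46 and 55 mm.
- tray: flat aluminium tray under the pots, 300 mm square, floor 6 mm thick, edge 14 mm high, fixed. Origin: centre of its underside, on the work surface; x and y parallel to its sides. The pots stand in two rows of two on it, any pot in any place.
- beaker: bystander: loose steel beaker beside the tray, 60 mm in diameter, 75 mm tall; origin at the centre of its underside. Leave it alone.
- jar: bystander: loose amber jar with a white cap beside the tray, 54 mm in diameter, 80 mm tall; origin at the centre of its underside. Leave it alone.
- block: bystander: loose aluminium bur block with thin pins standing in it, beside the tray, 50 x 35 mm, 40 mm tall with its pins; origin at the centre of its underside. Leave it alone.
Mind the look-alikes: they are no part of the job. What is shaped like the lid_1 but green or purple is not meant.

How it is judged:
On the way, in this order (a step that is already met when the one before it is completed fails the run):
1. the lid that is not home is rocked by a finger pressing near its side (tilted more than 0.05 rad) (((angle between the z axis of lid_1 and the z axis of pot_1, either way round above 0.05 rad and contact force between the fingers and lid_1 above 0.3 N) or (angle between the z axis of lid_2 and the z axis of pot_2, either way round above 0.05 rad and contact force between the fingers and lid_2 above 0.3 N) or (angle between the z axis of lid_3 and the z axis of pot_3, either way round above 0.05 rad and contact force between the fingers and lid_3 above 0.3 N) or (angle between the z axis of lid_4 and the z axis of pot_4, either way round above 0.05 rad and contact force between the fingers and lid_4 above 0.3 N))), for 0.1 s.
2. that lid is pressed home: all four lids flat on their pots (z of lid_1 in the frame of pot_1 between 0.044 and 0.0475 m and angle between the z axis of lid_1 and the z axis of pot_1, either way round below 0.03 rad and z of lid_2 in the frame of pot_2 between 0.05 and 0.0535 m and angle between the z axis of lid_2 and the z axis of pot_2, either way round below 0.03 rad and z of lid_3 in the frame of pot_3 between 0.047 and 0.0505 m and angle between the z axis of lid_3 and the z axis of pot_3, either way round below 0.03 rad and z of lid_4 in the frame of pot_4 between 0.053 and 0.0565 m and angle between the z axis of lid_4 and the z axis of pot_4, either way round below 0.03 rad), for 0.2 s.
At the end, for the whole second after the job is handed in: All four lids lie on the rims of their pots (within 1.5 mm of home), flat (within 0.03 rad) and at rest, including the one that rocked; the beaker, the jar and the bur block are within 30 mm of where they stood (all of step 2 and linear speed of each of lid_1, lid_2, lid_3, lid_4 below 0.01 m/s and distance of each of beaker, jar, block from where it was at the start of the episode below 0.03 m); the robot touches nothing.
It fails at once if lid_1 is lifted (more than 12 mm above its pot's rim) or carried off (z of lid_1 in the frame of pot_1 above 0.058 m or horizontal distance between lid_1 and pot_1 above 0.012 m).
It fails at once if lid_2 is lifted (more than 12 mm above its pot's rim) or carried off (z of lid_2 in the frame of pot_2 above 0.064 m or horizontal distance between lid_2 and pot_2 above 0.012 m).
It fails at once if lid_3 is lifted (more than 12 mm above its pot's rim) or carried off (z of lid_3 in the frame of pot_3 above 0.061 m or horizontal distance between lid_3 and pot_3 above 0.012 m).
It fails at once if lid_4 is lifted (more than 12 mm above its pot's rim) or carried off (z of lid_4 in the frame of pot_4 above 0.067 m or horizontal distance between lid_4 and pot_4 above 0.012 m).
It fails at once if the beaker, the jar or the bur block is shifted by more than 30 mm or lifted (distance of any of beaker, jar, block from where it was at the start of the episode above 0.03 m).
It also fails if it takes over 54 s, if anything falls off the work surface, if the arm or the gripper's body presses on something with over 40 N, if the wrist force passes 120 N, or if a joint passes its speed limit or range.

## Robot

A 6-joint arm with a two-finger parallel gripper is mounted at the origin on the work surface. World frame = base frame: x ahead of the robot, y to its left, z up, the work surface at z = 0. Lengths are in m, angles in rad, forces in N, time in s.
With the tool pointing down it reaches from about 0.325 to 0.9 m from the base axis. Payload 3.5 kg.
Tool frame: the origin (TCP) lies on the centre line of the jaws, within the pads' length; the fingertips stand 17 mm ahead of it and the grasp point (between the pads) lies 2 mm behind it (env.tips_ahead is the distance from the TCP to the fingertips, in m); z points along the fingers, y is the direction in which the jaws open and shut (so a half turn about z gives the same grasp; the last joint's range is limited). The gripper opens to 85 mm and grips with 20 to 120 N. Pads are 22 mm wide; open, the fingers measure 114 mm over their backs; the gripper's body (76 mm by 85 mm) begins 54 mm behind the grasp point. The pads swing forward as they close: fully open they stand 13 mm farther back than shut.
Start: joints at [-1.272, 0.276, -0.026, 1.268, 0, 1.467], TCP at [0.244, -0.575, 0.248] pointing down, gripper open.
Joint ranges: [-3.12, 3.12], [-0.85, 1.88], [-1.08, 1.24], [-1.95, 2.15], [-1.57, 1.53], [-3.14, 3.14]. Speed limits (rad/s): [2.57, 2.57, 3.14, 3.14, 3.14, 3.14].

## Interface

Orientations are given as a rotation vector (axis times angle).
In Python, from workcell import env gives the robot as it stands.
- The arm moves only by the tool send_rows, never from a script. Its argument "increments" is a list that holds one entry, the list of rows, each a list of 7 numbers: the turn, a rotation vector about the tool's x, y, z scaled (see below), then the shift along the tool's x, y, z scaled (see below), then the opening, from -1 (shut) to 1 (fully open). In form: [[[rx, ry, rz, x, y, z, grip], ...]]. A call has 1 to 10 rows; each row is the pose to reach, as a shift and turn from the pose commanded when the call began, along the tool's axes at that moment; what a row does not reach only later rows make up. The controller multiplies each number of a shift by 0.6 m and each number of a turn by 90 degrees. A row lasts 1/12 s, in which the tool goes at most 41.7 mm and 7.16 degrees, less where a joint would pass 70% of its speed; a pose out of reach is approached as far as the arm can. A call with a number of a shift or a turn outside -1 to 1 is refused whole. A call with a gripper value outside its range is refused whole. The fingers move at their own pace and stop on an object; "force" is the grip in N (left out, the last holds). Time passes only in rows, so rows that repeat a pose let the fingers close. It gives the time, the measured TCP pose, the force and the opening at its end, in the units of the state.
- env.sense(): the state, without advancing time (a new reading comes with each control period).
- env.read_camera(name): name is "scene" or "side" or "wrist"; returns a dict with "frame" (420x560x3 uint8, blue, green, red), "K" (3x3 intrinsics, pixels), "R" (3x3) and "t" (3): a world point X has camera coordinates R X + t. Camera axes: x right, y down, z forward; pixel columns grow to the right and rows downward; lengths in m; the calibration is good to about 2 mm. A picture is of the moment at which its call begins. There is no depth.
- env.sign_off(): hands the job in, once; it reports no verdict.
The state is a dict: "clock": time; "joint_pos": joint angles; "joint_vel": joint speeds; "effort": joint torques, N m; "eef_pos": TCP position; "eef_rot": TCP orientation; "contact_force": force on the tool from outside, world axes, zero at the start; "ft_torque": the same for the moment, N m; "width": finger opening in m.
Only numpy, scipy, OpenCV 4.12 (cv2) and the standard library are available. Lean on these libraries where they do the work, as an engineer would, in place of code of your own. Each camera call takes 0.05 s, during which the arm holds its last target.

## Working session

There is one attempt and no reset: what is moved stays moved. The work goes in short steps, Python scripts to look and compute and a tool call to move; the robot and the scene stay as the last step left them, time stands still between calls to the robot, and variables do not carry over. Pictures are saved under pics/ and viewed, and the job is handed in when it is done.

Besides the shell and the picture viewer there is one more tool, called after ">>>" by a JSON object that holds its "name" and its "arguments", one argument or row to a line. send_rows: Moves the arm, as the interface text tells. Shifts and turns lie within -1 to 1; 1 stands for 0.6 m of shift or 90 degrees of turn. Its arguments: {"type":"object","properties":{"increments":{"type":"array","items":{"type":"array","items":{"type":"array","items":{"type":"number"}}}},"force":{"type":"number"}},"required":["increments"]}

```bash
mkdir -p pics; ls; python3 - <<'E'
from workcell import env
import cv2
print(env.sense(), env.tips_ahead)
for n in ["scene","side","wrist"]:
    c=env.read_camera(n); cv2.imwrite(f"pics/{n}0.png",c["frame"]); print(n,c["K"].tolist(),c["R"].tolist(),c["t"].tolist())
E
```

```text
pics
{'clock': 0.0, 'joint_pos': array([-1.27236723e+00,  2.77154148e-01, -2.79153991e-02,  1.26800638e+00,
       -6.95095039e-06,  1.46741011e+00]), 'joint_vel': array([ 0.00014411,  0.00025021,  0.00019215,  0.00055689, -0.0012886 ,
       -0.00171901]), 'effort': array([-5.72063582e-04, -4.45507479e+01,  2.95203012e+01,  1.63487939e-02,
       -2.09143320e-05, -3.55103509e-06]), 'eef_pos': array([ 0.24420377, -0.57449245,  0.24713028]), 'eef_rot': array([-3.07617969e+00, -6.26479902e-01,  3.59257367e-04]), 'contact_force': array([0.62752495, 0.15128105, 0.57144565]), 'ft_torque': array([ 0.02475232, -0.03781224,  0.04032416]), 'width': 0.08550973211068894} 0.017
scene [[420.57912860981514, 0.0, 279.55569766008165], [0.0, 420.57912860981514, 206.85737340913388], [0.0, 0.0, 1.0]] [[0.5354705428071457, 0.844486599349583, -0.010662143536710788], [0.5066080875866327, -0.33127900841396557, -0.7959914975526273], [-0.6757362972178095, 0.42082847111767097, -0.6052138915450703]] [-0.30208132235596863, -0.15359199539474516, 1.2559771273166742]
side [[388.68983535374866, 0.0, 281.3695466361592], [0.0, 388.68983535374866, 209.74706517267137], [0.0, 0.0, 1.0]] [[0.994915839146664, -0.10044680008260394, -0.007274157563242715], [-0.08080427573716237, -0.7530727268154289, -0.6529564588465044], [0.060109417212963555, 0.650224506213, -0.7573605148688293]] [-0.46820916320717343, 0.1154680097073906, 1.0131718729816388]
wrist [[340.15100683421014, 0.0, 278.1387518208367], [0.0, 340.15100683421014, 207.8101166435777], [0.0, 0.0, 1.0]] [[0.3915730363497191, -0.9201464066908289, -0.0010711945753032219], [-0.8862766336968395, -0.3774720182926922, 0.2683814523566047], [-0.24735457498671945, -0.10414156547698908, -0.9633121241701166]] [-0.6240706522760694, -0.0356321561192336, 0.3779944080924252]
```

View pics/scene0.png

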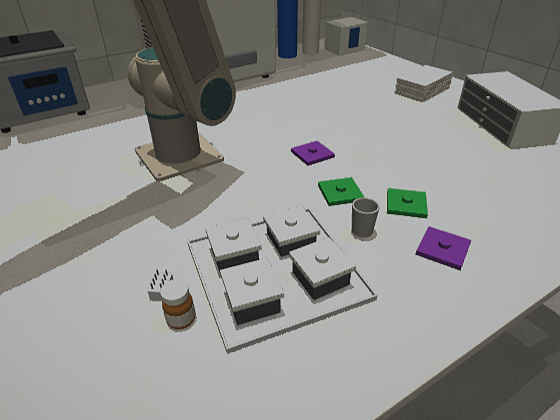

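View pics/side0.png

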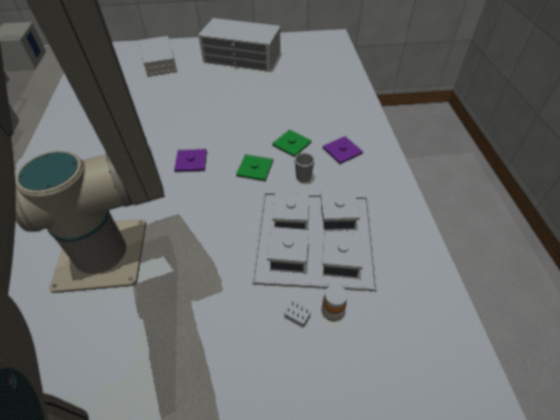

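View pics/wrist0.png

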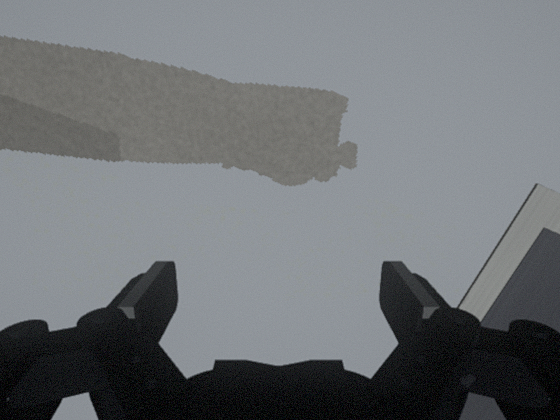

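The four white lids on the tray have their knobs at these scene pixels: (233,235), (291,222), (322,257) and (251,280). In the side view they are at (288,243), (291,205), (340,204) and (343,248). The look-alikes are the green pieces at scene (341,190) and (407,202) and the purple ones at (313,152) and (444,247), and I'm leaving those out. I'll check the choice in close crops.

```bash
python3 - <<'E'
import cv2
a=cv2.imread("pics/scene0.png")[200:330,180:380]
b=cv2.imread("pics/side0.png")[185:290,250:380]
cv2.imwrite("pics/cs.png",cv2.resize(a,None,fx=4,fy=4,interpolation=cv2.INTER_CUBIC))
cv2.imwrite("pics/cd.png",cv2.resize(b,None,fx=5.5,fy=5.5,interpolation=cv2.INTER_CUBIC))
E
```

```text
(no output)
```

View pics/cs.png

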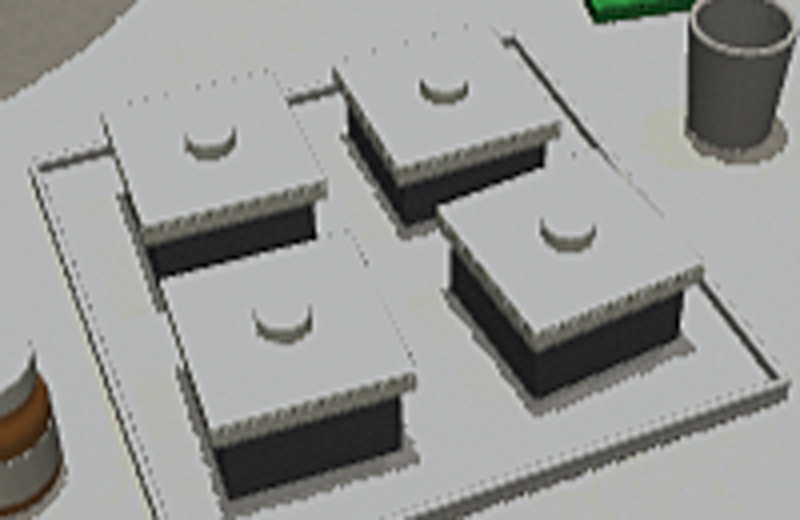

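View pics/cd.png

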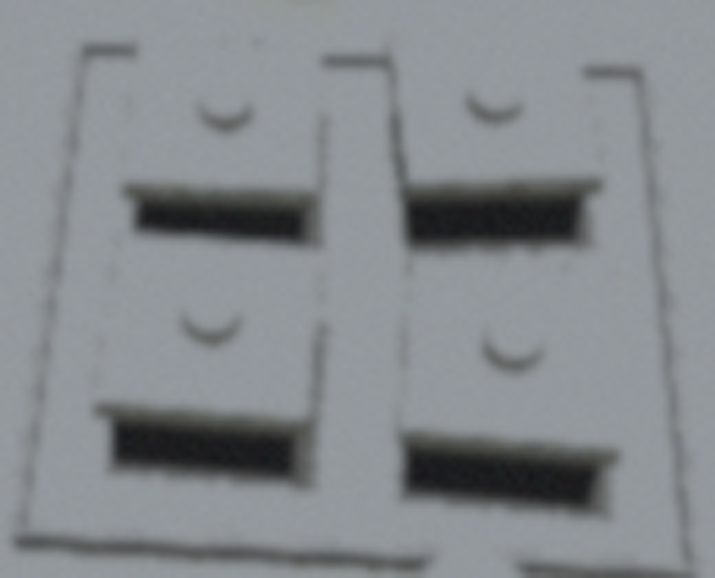

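```bash
cat > h.py <<'E'
import numpy as np, cv2
from workcell import env
def P(c): return c["K"]@np.c_[c["R"],c["t"]]
def tri(c1,p1,c2,p2):
    X=cv2.triangulatePoints(P(c1),P(c2),np.array(p1,float).reshape(2,1),np.array(p2,float).reshape(2,1)).ravel(); return X[:3]/X[3]
def plane(c,p,z):
    d=c["R"].T@np.linalg.inv(c["K"])@np.array([p[0],p[1],1.]); o=-c["R"].T@c["t"]
    return o+d*(z-o[2])/d[2]
def S(u,v): return ((u+.5)/4-.5+180,(v+.5)/4-.5+200)
def D(u,v): return ((u+.5)/5.5-.5+250,(v+.5)/5.5-.5+185)
E
python3 - <<'E'
from h import *
np.set_printoptions(precision=4,suppress=True)
s=env.read_camera("scene");d=env.read_camera("side")
K={"A":((210.5,133),(212,318)),"B":((444,85),(225,105)),"C":((568,225),(495,98)),"D":((284,313),(514,347))}
co={"A":[(103,117),(145,228),(325,185)],"B":[(335,70),(401,168),(560,125)],"C":[(438,208),(538,335),(702,270)],"D":[(162,285),(215,430),(413,377)]}
for k,(a,b) in K.items():
    X=tri(s,S(*a),d,D(*b)); print(k,X)
    c=[plane(s,S(*p),X[2]-.010)[:2] for p in co[k]]
    e1=c[1]-c[0];e2=c[2]-c[1]
    print("  mid of diag",(c[0]+c[2])/2, "len",np.linalg.norm(e1),np.linalg.norm(e2),"ang",np.degrees(np.arctan2(e1[1],e1[0])),np.degrees(np.arctan2(e2[1],e2[0])))
E
```

```text
A [ 0.4809 -0.0624  0.0703]
  mid of diag [ 0.481  -0.0618] len 0.09038383454429032 0.09205972137258676 ang -11.348239815745588 76.62167571758214
B [0.5026 0.0682 0.0606]
  mid of diag [0.5013 0.0697] len 0.0895032993672231 0.09097298026674137 ang -8.200289139918516 78.97955805019764
C [0.6321 0.0534 0.0679]
  mid of diag [0.6309 0.0548] len 0.09535298936519514 0.09012991338338279 ang -4.816613219983806 84.2587192482573
D [ 0.6106 -0.0919  0.0704]
  mid of diag [ 0.6099 -0.091 ] len 0.09209456427798904 0.09004928201374182 ang -11.704736815275247 76.27817190101516
```

```bash
cat >> h.py <<'E'
from scipy.spatial.transform import Rotation as Ro
def mv(x,y,ztip,yaw=-9):
    "scaled increments for tip at x,y,ztip, tool x at yaw deg, pointing down"
    s=env.sense(); R0=Ro.from_rotvec(s["eef_rot"])
    c,n=np.cos(np.radians(yaw)),np.sin(np.radians(yaw))
    R1=Ro.from_matrix(np.array([[c,n,0],[n,-c,0],[0,0,-1]]))
    T=np.array([x,y,ztip+.017]); d=R0.inv().apply(T-s["eef_pos"])/.6
    w=(R0.inv()*R1).as_rotvec()/(np.pi/2)
    print("rot",np.round(w,4),"shift",np.round(d,4),"now",np.round(s["eef_pos"],4),"F",np.round(s["contact_force"],2),"t",s["clock"])
def pt(cx,cy,yaw,r=-.034): a=np.radians(yaw); return cx+r*np.cos(a),cy+r*np.sin(a)
E
python3 -c "
from h import *
mv(*pt(.6105,-.0915,-12.5),.14,-12.5)"
```

```text
rot [-7.000e-04  2.000e-04  3.947e-01] shift [ 0.8306 -0.5356  0.1519] now [ 0.2443 -0.5749  0.2477] F [-0.11 -0.34 -0.32] t 0.25
```

>>> {"name": "send_rows", "arguments": {
  "increments": [
    [[0,0,0.395,0.83,-0.536,0.152,-1],[0,0,0.395,0.83,-0.536,0.152,-1],[0,0,0.395,0.83,-0.536,0.152,-1],[0,0,0.395,0.83,-0.536,0.152,-1],[0,0,0.395,0.83,-0.536,0.152,-1],[0,0,0.395,0.83,-0.536,0.152,-1],[0,0,0.395,0.83,-0.536,0.152,-1],[0,0,0.395,0.83,-0.536,0.152,-1],[0,0,0.395,0.83,-0.536,0.152,-1],[0,0,0.395,0.83,-0.536,0.152,-1]]
  ],
  "force": 40
}}

```text
clock: 1.08
eef_pos: [0.4736, -0.2365, 0.1856]
eef_rot: [3.123, -0.343, 0.001]
contact_force: [0.9, -0.3, 0.3]
width: 0.0002
```

```bash
python3 -c "
from h import *
print(env.sense()['width'])
mv(*pt(.6105,-.0915,-12.5),.10,-12.5)"
```

```text
0.00019043434200219958
rot [ 0.0001 -0.0003 -0.0005] shift [ 0.1136 -0.2855  0.1143] now [ 0.4736 -0.2365  0.1856] F [ 0.89 -0.33  0.31] t 1.0833
```

>>> {"name": "send_rows", "arguments": {
  "increments": [
    [[0,0,0,0.114,-0.285,0.113,-1],[0,0,0,0.114,-0.285,0.113,-1],[0,0,0,0.114,-0.285,0.113,-1],[0,0,0,0.114,-0.285,0.113,-1],[0,0,0,0.114,-0.285,0.113,-1],[0,0,0,0.114,-0.285,0.113,-1],[0,0,0,0.114,-0.285,0.113,-1],[0,0,0,0.114,-0.285,0.113,-1]]
  ]
}}

```text
clock: 1.75
eef_pos: [0.5765, -0.0864, 0.1179]
eef_rot: [3.122, -0.342, -0.001]
contact_force: [0.0, -0.2, 0.0]
width: -0.0001
```

```bash
python3 -c "
from h import *
mv(*pt(.6105,-.0915,-12.5),.08,-12.5)
a=env.read_camera('scene')['frame'][190:340,170:390]
b=env.read_camera('side')['frame'][170:310,240:390]
cv2.imwrite('pics/p1.png',np.hstack([cv2.resize(a,(440,300)),cv2.resize(b,(322,300))]))
"
```

```text
rot [ 0.0003  0.0003 -0.0001] shift [ 0.0006 -0.004   0.0348] now [ 0.5765 -0.0864  0.1179] F [ 0.   -0.19  0.01] t 1.75
```

View pics/p1.png

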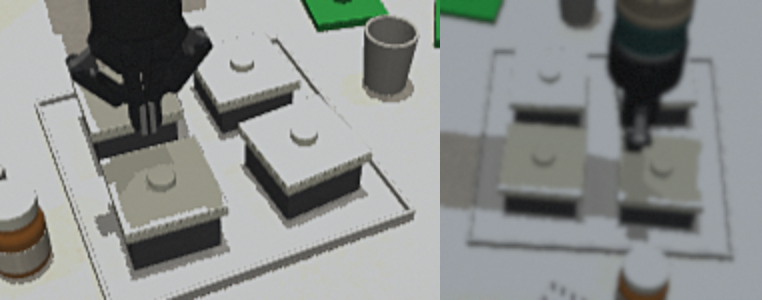

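The shut fingertips hang over the -x side of the front lid D, at about (148,130) in the left panel, and nothing is touching. I'll come down in small steps.

>>> {"name": "send_rows", "arguments": {
  "increments": [
    [[0,0,0,0,-0.003,0.03,-1],[0,0,0,0,-0.003,0.043,-1],[0,0,0,0,-0.003,0.045,-1]]
  ]
}}

```text
clock: 2.1
eef_pos: [0.5751, -0.0851, 0.0895]
eef_rot: [-3.122, 0.345, 0.005]
contact_force: [-0.2, 0.2, -0.8]
width: -0.0
```

>>> {"name": "send_rows", "arguments": {
  "increments": [
    [[0,0,0,0,0,0.003,-1],[0,0,0,0,0,0.003,-1]]
  ]
}}

```text
clock: 2.27
eef_pos: [0.5769, -0.085, 0.0892]
eef_rot: [3.123, -0.344, -0.0]
contact_force: [-0.0, -0.1, 0.4]
width: 0.0
```

>>> {"name": "send_rows", "arguments": {
  "increments": [
    [[0,0,0,0,0,0.003,-1],[0,0,0,0,0,0.003,-1]]
  ]
}}

```text
clock: 2.43
eef_pos: [0.5773, -0.0847, 0.0877]
eef_rot: [3.123, -0.343, 0.001]
contact_force: [0.4, -0.5, -0.0]
width: 0.0003
```

>>> {"name": "send_rows", "arguments": {
  "increments": [
    [[0,0,0,0,0,0.003,-1],[0,0,0,0,0,0.003,-1]]
  ]
}}

```text
clock: 2.6
eef_pos: [0.5771, -0.0845, 0.0855]
eef_rot: [3.123, -0.343, 0.0]
contact_force: [0.6, 0.2, -0.3]
width: 0.0002
```

>>> {"name": "send_rows", "arguments": {
  "increments": [
    [[0,0,0,0,0,0.002,-1],[0,0,0,0,0,0.002,-1]]
  ]
}}

```text
clock: 2.77
eef_pos: [0.577, -0.0844, 0.0842]
eef_rot: [-3.123, 0.343, 0.0]
contact_force: [-0.5, 0.5, 0.4]
width: -0.0001
```

>>> {"name": "send_rows", "arguments": {
  "increments": [
    [[0,0,0,0,0,0.002,-1],[0,0,0,0,0,0.002,-1]]
  ]
}}

```text
clock: 2.93
eef_pos: [0.577, -0.0844, 0.0829]
eef_rot: [-3.123, 0.343, 0.0]
contact_force: [0.2, -0.8, -0.5]
width: -0.0002
```

>>> {"name": "send_rows", "arguments": {
  "increments": [
    [[0,0,0,0,0,0.002,-1],[0,0,0,0,0,0.002,-1]]
  ]
}}

```text
clock: 3.1
eef_pos: [0.5772, -0.0845, 0.0821]
eef_rot: [-3.123, 0.343, -0.0]
contact_force: [0.3, 0.3, 2.0]
width: 0.0
```

>>> {"name": "send_rows", "arguments": {
  "increments": [
    [[0,0,0,0,0,0.002,-1],[0,0,0,0,0,0.002,-1]]
  ]
}}

```text
clock: 3.27
eef_pos: [0.5772, -0.0845, 0.082]
eef_rot: [3.123, -0.343, 0.001]
contact_force: [-2.4, 0.8, 8.8]
width: 0.0002
```

D took 8.8 N without giving way, so it is home (plate top about 65 mm). Next I'll try lid A.

>>> {"name": "send_rows", "arguments": {
  "increments": [
    [[0,0,0,0,0,-0.03,-1],[0,0,0,0,0,-0.06,-1],[0,0,0,0,0,-0.06,-1]]
  ]
}}

```text
clock: 3.52
eef_pos: [0.5797, -0.0851, 0.1201]
eef_rot: [3.122, -0.343, 0.01]
contact_force: [1.6, -0.3, 0.9]
width: 0.0004
```

```bash
python3 -c "
from h import *
mv(*pt(.481,-.062,-12.5),.10,-12.5)"
```

```text
rot [ 0.0001 -0.004  -0.0003] shift [-0.2256 -0.0019  0.0037] now [ 0.5797 -0.0851  0.1201] F [ 1.65 -0.27  0.93] t 3.5167
```

>>> {"name": "send_rows", "arguments": {
  "increments": [
    [[0,0,0,-0.222,-0.002,0,-1],[0,0,0,-0.222,-0.002,0,-1],[0,0,0,-0.222,-0.002,0,-1],[0,0,0,-0.222,-0.002,0,-1],[0,0,0,-0.222,-0.002,0.03,-1],[0,0,0,-0.222,-0.002,0.053,-1],[0,0,0,-0.222,-0.002,0.053,-1]]
  ]
}}

```text
clock: 4.1
eef_pos: [0.4445, -0.0537, 0.0823]
eef_rot: [-3.122, 0.343, 0.008]
contact_force: [-0.2, 0.6, -0.4]
width: -0.0002
```

```bash
python3 -c "
from h import *
mv(*pt(.481,-.062,-12.5),.068,-12.5)"
```

```text
rot [-0.0001  0.0032 -0.0004] shift [ 0.0056  0.0004 -0.0045] now [ 0.4445 -0.0537  0.0823] F [-0.16  0.57 -0.35] t 4.1
```

>>> {"name": "send_rows", "arguments": {
  "increments": [
    [[0,0,0,0,0,0,-1],[0,0,0,0,0,0,-1]]
  ]
}}

```text
clock: 4.27
eef_pos: [0.4478, -0.0545, 0.0851]
eef_rot: [3.123, -0.343, 0.0]
contact_force: [-0.1, 0.6, 0.4]
width: 0.0001
```

>>> {"name": "send_rows", "arguments": {
  "increments": [
    [[0,0,0,0,0,0.002,-1],[0,0,0,0,0,0.002,-1]]
  ]
}}

```text
clock: 4.43
eef_pos: [0.4482, -0.0547, 0.0843]
eef_rot: [3.123, -0.343, 0.002]
contact_force: [-0.3, -0.1, -0.3]
width: -0.0002
```

>>> {"name": "send_rows", "arguments": {
  "increments": [
    [[0,0,0,0,0,0.002,-1],[0,0,0,0,0,0.002,-1]]
  ]
}}

```text
clock: 4.6
eef_pos: [0.4476, -0.0545, 0.0827]
eef_rot: [3.123, -0.343, 0.001]
contact_force: [-0.0, -0.0, 0.2]
width: -0.0002
```

>>> {"name": "send_rows", "arguments": {
  "increments": [
    [[0,0,0,0,0,0.002,-1],[0,0,0,0,0,0.002,-1]]
  ]
}}

```text
clock: 4.77
eef_pos: [0.4473, -0.0544, 0.0812]
eef_rot: [-3.123, 0.343, 0.0]
contact_force: [0.1, 0.0, 0.2]
width: 0.0001
```

>>> {"name": "send_rows", "arguments": {
  "increments": [
    [[0,0,0,0,0,0.002,-1],[0,0,0,0,0,0.002,-1]]
  ]
}}

```text
clock: 4.93
eef_pos: [0.4473, -0.0544, 0.08]
eef_rot: [-3.123, 0.343, 0.0]
contact_force: [0.0, -0.7, 0.8]
width: 0.0001
```

>>> {"name": "send_rows", "arguments": {
  "increments": [
    [[0,0,0,0,0,0.002,-1],[0,0,0,0,0,0.002,-1]]
  ]
}}

```text
clock: 5.1
eef_pos: [0.4472, -0.0544, 0.0787]
eef_rot: [-3.123, 0.343, 0.0]
contact_force: [0.3, -0.6, 0.9]
width: -0.0002
```

>>> {"name": "send_rows", "arguments": {
  "increments": [
    [[0,0,0,0,0,0.001,-1],[0,0,0,0,0,0.001,-1]]
  ]
}}

```text
clock: 5.27
eef_pos: [0.4472, -0.0544, 0.0782]
eef_rot: [-3.123, 0.343, 0.0]
contact_force: [-0.1, 0.5, 1.1]
width: 0.0001
```

```bash
python3 -c "
from h import *
for i in range(4): print(np.round(env.read_camera('wrist')['t'][:1],3), np.round(env.sense()['contact_force'],2))
a=env.read_camera('scene')['frame'][200:320,180:330]
b=env.read_camera('side')['frame'][185:295,245:385]
cv2.imwrite('pics/p2.png',np.hstack([cv2.resize(a,(450,360),interpolation=2),cv2.resize(b,(350,360),interpolation=2)]))
"
```

```text
[0.043] [-0.4   0.68  0.17]
[0.043] [-0.18 -1.24  0.83]
[0.043] [-1.84 -0.53  0.16]
[0.043] [-0.21  0.    0.63]
```

View pics/p2.png

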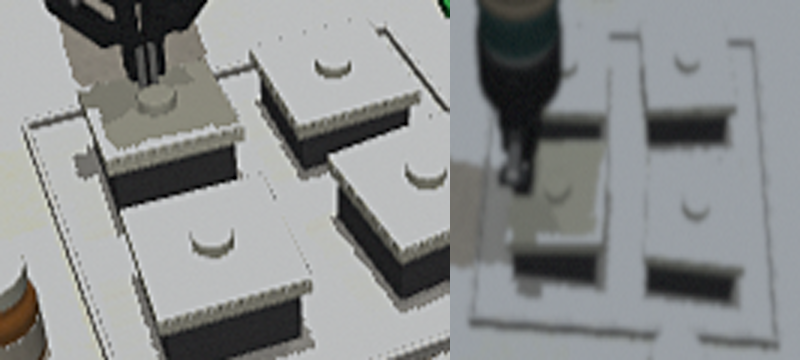

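The fingers are at lid A's -x side, at about (150,75) in the left panel, and the lid looks tipped. The force is under 1 N, so I'll keep going until it meets the rim.

>>> {"name": "send_rows", "arguments": {
  "increments": [
    [[0,0,0,0,0,0.002,-1],[0,0,0,0,0,0.002,-1]]
  ]
}}

```text
clock: 5.73
eef_pos: [0.4473, -0.0544, 0.0779]
eef_rot: [3.123, -0.343, -0.0]
contact_force: [-3.5, 1.1, 8.5]
width: 0.0002
```

>>> {"name": "send_rows", "arguments": {
  "increments": [
    [[0,0,0,0,0,0.001,-1],[0,0,0,0,0,0.001,-1]]
  ]
}}

```text
clock: 5.9
eef_pos: [0.4473, -0.0544, 0.0777]
eef_rot: [3.123, -0.343, -0.0]
contact_force: [-5.0, 0.6, 12.6]
width: -0.0
```

>>> {"name": "send_rows", "arguments": {
  "increments": [
    [[0,0,0,0,0,0.001,-1],[0,0,0,0,0,0.001,-1]]
  ]
}}

```text
clock: 6.07
eef_pos: [0.4474, -0.0544, 0.0776]
eef_rot: [3.123, -0.343, -0.0]
contact_force: [-6.4, 0.6, 16.8]
width: -0.0001
```

>>> {"name": "send_rows", "arguments": {
  "increments": [
    [[0,0,0,0,0,-0.004,-1],[0,0,0,0,0,-0.004,-1]]
  ]
}}

```text
clock: 6.23
eef_pos: [0.4478, -0.0545, 0.0789]
eef_rot: [3.123, -0.343, 0.002]
contact_force: [0.3, -0.2, 0.3]
width: 0.0001
```

```bash
python3 -c "
from h import *
a=env.read_camera('scene')['frame'][210:280,195:275]
b=cv2.imread('pics/scene0.png')[210:280,195:275]
cv2.imwrite('pics/p3.png',np.hstack([cv2.resize(a,(400,350),interpolation=2),cv2.resize(b,(400,350),interpolation=2)]))
s=env.sense();print(s['eef_pos'],s['contact_force'])
"
```

```text
[ 0.44766072 -0.05448745  0.07853159] [ 1.03616175 -0.77189132  0.67846109]
```

View pics/p3.png

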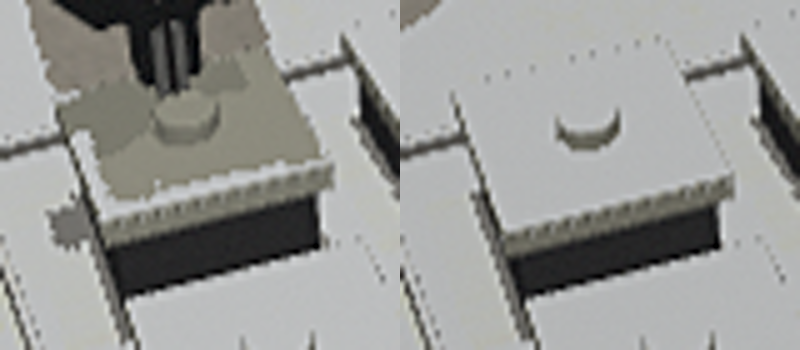

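Compared with the starting view on the right, lid A's near edge has risen from about (735,185) to (333,165), so it is tipped with light force. A is the rocking lid. I'll let go, check that it tips back level, then centre over its knob.

>>> {"name": "send_rows", "arguments": {
  "increments": [
    [[0,0,0,0,0,-0.01,-1],[0,0,0,0,0,-0.02,-1],[0,0,0,0,0,-0.05,-1],[0,0,0,0,0,-0.05,-1],[0,0,0,0.056,0,-0.05,-1],[0,0,0,0.056,0,-0.05,-1],[0,0,0,0.056,0,-0.05,-1],[0,0,0,0.056,0,-0.05,-1]]
  ]
}}

```text
clock: 6.95
eef_pos: [0.4799, -0.0617, 0.108]
eef_rot: [-3.123, 0.343, 0.001]
contact_force: [-0.4, -0.0, -0.2]
width: 0.0002
```

```bash
python3 -c "
from h import *
mv(.481,-.062,.080,-12.5)
a=env.read_camera('scene')['frame'][200:280,190:280]
b=env.read_camera('side')['frame'][190:290,240:350]
cv2.imwrite('pics/p4.png',np.hstack([cv2.resize(a,(400,350),interpolation=2),cv2.resize(b,(400,350),interpolation=2)]))
"
```

```text
rot [-0.      0.0005 -0.0003] shift [0.0019 0.0002 0.0183] now [ 0.4799 -0.0617  0.108 ] F [-0.38 -0.03 -0.16] t 6.95
```

View pics/p4.png

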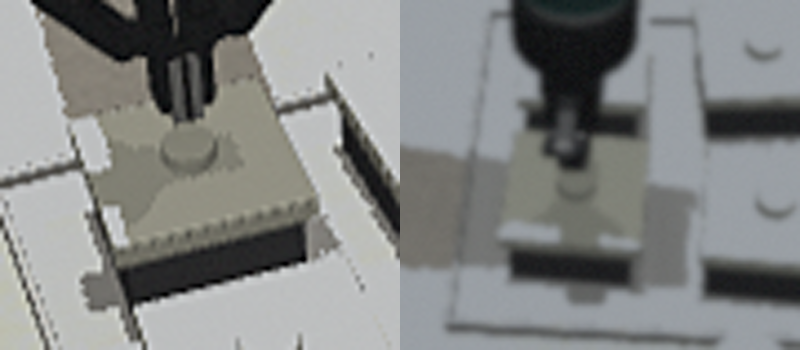

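The lid is level again and the fingertips are centred above its knob (left panel, about (190,120) over the knob at (190,148)). Now the press.

>>> {"name": "send_rows", "arguments": {
  "increments": [
    [[0,0,0,0.002,0,0.012,-1],[0,0,0,0.002,0,0.023,-1],[0,0,0,0.002,0,0.023,-1],[0,0,0,0.002,0,0.023,-1]]
  ]
}}

```text
clock: 7.38
eef_pos: [0.4802, -0.0617, 0.0935]
eef_rot: [-3.122, 0.343, 0.003]
contact_force: [0.3, 0.0, -0.3]
width: 0.0001
```

>>> {"name": "send_rows", "arguments": {
  "increments": [
    [[0,0,0,0,0,0.003,-1],[0,0,0,0,0,0.003,-1]]
  ]
}}

```text
clock: 7.55
eef_pos: [0.4811, -0.0619, 0.0925]
eef_rot: [3.123, -0.343, -0.0]
contact_force: [-0.1, -0.6, 0.3]
width: -0.0002
```

>>> {"name": "send_rows", "arguments": {
  "increments": [
    [[0,0,0,0,0,0.002,-1],[0,0,0,0,0,0.002,-1]]
  ]
}}

```text
clock: 7.72
eef_pos: [0.4813, -0.062, 0.0915]
eef_rot: [-3.123, 0.343, -0.0]
contact_force: [-0.3, -0.1, 0.6]
width: 0.0002
```

>>> {"name": "send_rows", "arguments": {
  "increments": [
    [[0,0,0,0,0,0.002,-1],[0,0,0,0,0,0.002,-1]]
  ]
}}

```text
clock: 7.88
eef_pos: [0.4816, -0.062, 0.0908]
eef_rot: [3.123, -0.343, 0.001]
contact_force: [-1.4, 0.3, 3.6]
width: -0.0001
```

>>> {"name": "send_rows", "arguments": {
  "increments": [
    [[0,0,0,0,0,0.002,-1],[0,0,0,0,0,0.002,-1]]
  ]
}}

```text
clock: 8.05
eef_pos: [0.4816, -0.062, 0.09]
eef_rot: [3.123, -0.343, 0.001]
contact_force: [-2.1, 1.1, 6.8]
width: -0.0
```

>>> {"name": "send_rows", "arguments": {
  "increments": [
    [[0,0,0,0,0,0.002,-1],[0,0,0,0,0,0.002,-1]]
  ]
}}

```text
clock: 8.22
eef_pos: [0.4815, -0.062, 0.089]
eef_rot: [3.123, -0.343, 0.001]
contact_force: [-2.0, 0.4, 7.5]
width: -0.0003
```

>>> {"name": "send_rows", "arguments": {
  "increments": [
    [[0,0,0,0,0,0.002,-1],[0,0,0,0,0,0.002,-1]]
  ]
}}

```text
clock: 8.38
eef_pos: [0.4816, -0.062, 0.0878]
eef_rot: [3.123, -0.343, 0.001]
contact_force: [-3.3, 0.8, 8.9]
width: -0.0002
```

>>> {"name": "send_rows", "arguments": {
  "increments": [
    [[0,0,0,0,0,0.002,-1],[0,0,0,0,0,0.002,-1]]
  ]
}}

```text
clock: 8.55
eef_pos: [0.4816, -0.062, 0.0867]
eef_rot: [3.123, -0.343, 0.001]
contact_force: [-2.9, -0.2, 8.4]
width: -0.0004
```

It is sinking at 8 to 9 N, now about 4 mm down. I'll carry on until it bottoms out.

>>> {"name": "send_rows", "arguments": {
  "increments": [
    [[0,0,0,0,0,0.002,-1],[0,0,0,0,0,0.002,-1]]
  ]
}}

```text
clock: 8.72
eef_pos: [0.4816, -0.062, 0.086]
eef_rot: [3.123, -0.343, 0.001]
contact_force: [-4.9, 1.2, 12.9]
width: 0.0001
```

>>> {"name": "send_rows", "arguments": {
  "increments": [
    [[0,0,0,0,0,0.001,-1],[0,0,0,0,0,0.001,-1]]
  ]
}}

```text
clock: 8.88
eef_pos: [0.4816, -0.062, 0.086]
eef_rot: [3.123, -0.343, 0.001]
contact_force: [-6.1, 0.9, 16.7]
width: 0.0
```

>>> {"name": "send_rows", "arguments": {
  "increments": [
    [[0,0,0,0,0,0.001,-1],[0,0,0,0,0,0.001,-1]]
  ]
}}

```text
clock: 9.05
eef_pos: [0.4816, -0.062, 0.0859]
eef_rot: [3.123, -0.342, 0.001]
contact_force: [-7.7, 1.2, 21.4]
width: 0.0003
```

It bottomed out at a knob top of 68.9 mm and holds 21 N, which matches home for a 49 mm pot. Retreating and checking.

>>> {"name": "send_rows", "arguments": {
  "increments": [
    [[0,0,0,0,0,-0.01,-1],[0,0,0,0,0,-0.04,-1],[0,0,0,0,0,-0.1,-1],[0,0,0,-0.15,0,-0.2,-1],[0,0,0,-0.15,0,-0.25,-1],[0,0,0,-0.15,0,-0.25,-1],[0,0,0,-0.15,0,-0.25,-1],[0,0,0,-0.15,0,-0.25,-1],[0,0,0,-0.15,0,-0.25,-1]]
  ]
}}

```text
clock: 9.8
eef_pos: [0.3939, -0.0426, 0.233]
eef_rot: [3.123, -0.343, 0.003]
contact_force: [-0.7, 0.2, 0.5]
width: 0.0001
```

```bash
python3 -c "
from h import *
c=env.read_camera('scene'); d=env.read_camera('side')
cv2.imwrite('pics/p5s.png',c['frame'])
a=c['frame'][200:330,180:340]; b=cv2.imread('pics/scene0.png')[200:330,180:340]
cv2.imwrite('pics/p5.png',np.hstack([cv2.resize(a,(400,325),interpolation=2),cv2.resize(b,(400,325),interpolation=2)]))
s=env.sense();print(s['eef_pos'],s['contact_force'],s['clock'],np.abs(s['joint_vel']).max())
"
```

```text
[ 0.39338211 -0.04244257  0.23169924] [ 0.17003188 -0.19840817 -0.04541442] 9.9 0.0157422211014847
```

View pics/p5.png

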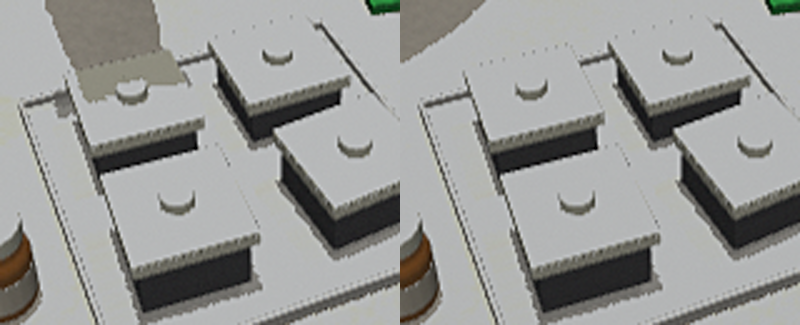

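View pics/p5s.png

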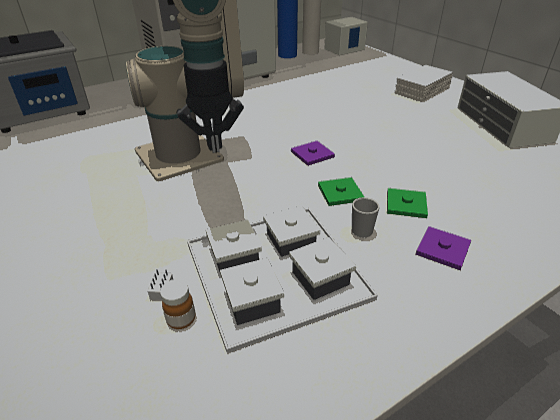

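Lid A now sits flat and lower: its knob moved from (531,87) to (131,90) in the pair, and less of its dark pot shows. The other lids, beaker, jar and block stand where they were, and the arm is clear. Handing in.

```bash
python3 -c "
from workcell import env
print(env.sign_off())"
```

```text
the job is handed in; nothing more can be done
None
```

I found the lid that rocked, pressed it home on its knob and handed the job in after about 10 s of robot time. `sign_off` gives no verdict.

- **Finding it:** I pressed two of the four lids near a side.
  - **Lid nearest the jar (my D):** it took 8.8 N without moving, so it was home.
  - **Lid nearest the base on the low-y side (my A):** its pressed side sank about 3–4 mm at roughly 1 N. The camera showed it tipped, and level again when let go.
- **Pressing it home:** a press on A's knob made the catch give at about 9 N, and the lid went down about 5 mm. It then held 21 N with its knob top at 68.9 mm, which matches home for a 49 mm pot (so probably lid_3).
- **Last checks:** in the final picture A looks flat and lower than at the start. The other lids, beaker, jar and bur block had not visibly moved. The arm was clear, with the force reading near zero.
- **Overshoot and disagreements:**
  - While rocking A I overshot to about 17 N on its side after it had met the rim; I saw no harm from it.
  - The heights I worked out from the two cameras were about 4–5 mm low, so I went by touch.
  - The catch gave at 9 N rather than the stated 11 N.
- **Not checked:** I did not press the other two lids (B and C), since exactly one was off, and I did not press A's side again afterwards.

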